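# Pack the two-layer carry case for a home visit

### The job

Pack the white carry case in layers: lay the digital thermometer flat in the bottom of the well, then slide the orange divider fully home over it, and then set the purple-capped vial down gently so that it stands upright on the divider inside the case. Leave the other two vials standing where they are.

Things in the scene. Friction and masses are not known exactly. Their poses are not given: they have to be found in the camera images.
- case: White open-topped carry case on docking rails, fixed to the desk. Origin: underside, at the middle of the well; z up. In its frame the well (inside) spans x -75..75 and y -65..65 mm, floor top at z 4, walls 4 mm thick with rim at z 56 on three sides; the wall at the -y end is low (top at z 24). From there two docking rails (inner faces x +-75, top z 34) run on to y -192, on a 4 mm thick base plate, and carry the divider when it is drawn out; nothing lies past y -196.
- well_floor (a point): Centre of the well's floor (its top surface, 4 mm above the desk); axes as the case's.
- divider (a joint): Travel of the orange divider in m along the case's +y: 0 = drawn right out onto the rails, 0.125 = fully home against its end stop, covering the well. It starts between 0 and 0.02. Slides with about 1.5 N of friction and stays where it is left. Its plate is 146 x 133 x 4 mm, underside 26 mm and top 30 mm above the desk; its leading edge lies at case y = -61 mm + travel, its outer edge (outer face of the flange) at -194 mm + travel.
- flange (a point): Middle of the outer (-y) face of the divider's upright push flange, 46 mm above the desk; moves with the divider. The flange is 140 mm wide along case x, 4 mm thick, from z 30 to 58 mm. Push here along case +y. Axes as the case's.
- thermometer: White digital thermometer with a small display, lying flat on the desk, 127 long x 18 wide x 10 mm high. Origin: middle of the underside; y along its length, x across its width, z up.
- vial_purple: Glass injection vial with a purple cap and purple band, standing upright, 18 mm diameter, 39 mm tall. Origin: centre of its base; z up.
- vial_teal: Glass vial with a grey cap and teal band, 18 mm diameter, 36 mm tall; leave it alone. Origin: centre of its base.
- vial_red: Glass vial with a grey cap and brown-red band, 18 mm diameter, 36 mm tall; leave it alone. Origin: centre of its base.
There are look-alikes about, which are no part of the job. What is shaped like the thermometer but blue is not meant.

How it is judged:
On the way, in this order (a step that is already met when the one before it is completed fails the run):
1. the thermometer lies flat on the floor of the well, released (x of thermometer in the frame of case between -0.07 and 0.07 m and y of thermometer in the frame of case between -0.065 and 0.065 m and z of thermometer in the frame of case between 0 and 0.02 m and angle between thermometer's own y axis and vertical between 1.42 and 1.72 rad and contact force between thermometer and the fingers below 0.1 N and linear speed of thermometer below 0.02 m/s), for 0.2 s.
2. the divider is fully home over the thermometer, with the purple-capped vial still outside the case (x of thermometer in the frame of case between -0.07 and 0.07 m and y of thermometer in the frame of case between -0.065 and 0.065 m and z of thermometer in the frame of case between 0 and 0.02 m and angle between thermometer's own y axis and vertical between 1.42 and 1.72 rad and value of joint divider above 0.12 m and horizontal distance between vial_purple and case above 0.1 m), for 0.2 s.
At the end, for the whole second after the job is handed in: Thermometer flat (within 8 degrees) on the well floor; divider home over it (travel over 120 of 125 mm); purple-capped vial standing on the divider inside the case, upright within 7 degrees, base 26 to 34 mm above the desk; all released and at rest (all of step 1 and value of joint divider above 0.12 m and x of vial_purple in the frame of case between -0.068 and 0.068 m and y of vial_purple in the frame of case between -0.058 and 0.058 m and z of vial_purple in the frame of case between 0.026 and 0.034 m and angle between vial_purple's own z axis and vertical below 0.12 rad and contact force between vial_purple and the fingers below 0.1 N and linear speed of vial_purple below 0.02 m/s); the robot touches nothing.
It fails at once if another vial is moved more than 15 mm or tipped (distance of any of vial_teal, vial_red from where it was at the start of the episode above 0.015 m or angle between any of vial_teal, vial_red's own z axis and vertical above 0.3 rad).
It fails at once if the purple-capped vial is dropped (falls free by more than about 13 mm) (linear speed of vial_purple above 0.5 m/s and contact force between vial_purple and the fingers below 0.05 N).
It also fails if it takes over 64 s, if anything falls off the work surface, if the arm or the gripper's body presses on something with over 40 N, if the wrist force passes 120 N, or if a joint passes its speed limit or range.

### The arm

A 6-joint arm with a two-finger parallel gripper is mounted at the origin on a cart in front of the work surface, level with it; the furniture and walls round the work are solid. World frame = base frame: x ahead of the robot, y to its left, z up, the work surface at z = 0. Lengths are in m, angles in rad, forces in N, time in s.
With the tool pointing down it reaches from about 0.4 to 0.825 m from the base axis. Payload 7 kg.
Tool frame: the origin (TCP) lies midway between the tips of the shut fingers; the grasp point (between the pads) lies 19 mm behind it; z points along the fingers, y is the line along which they close (so a half turn about z gives the same grasp; the last joint's range is limited). The gripper opens to 88 mm and grips with 3 to 60 N. Pads are 19 mm wide; open, the fingers measure 130 mm over their backs; the gripper's body (78 mm by 193 mm) begins 47 mm behind the grasp point.
Start: joints at [-0.905, 0.359, 0.012, 0, -1.224, -0.288], TCP at [0.249, -0.627, 0.227] pointing down, gripper open.
Joint ranges: [-3.07, 3.07], [-1.43, 2.12], [-1.02, 1.25], [-3.03, 1.67], [-3.05, -0], [-3.03, 3.03]. Speed limits (rad/s): [2.39, 2.39, 3.01, 3.14, 3.14, 3.14].

### API

Orientations are given as [roll, pitch, yaw] about the fixed x, y, z axes, in that order (R = Rz(yaw) Ry(pitch) Rx(roll)).
In Python, from station import arm gives the robot as it stands. The module is installed in compiled form; this text tells all that it offers.
- The arm moves only by the tool carry_out, never from a script. Its argument "commands" is a list of rows, each a list of 4 numbers: the shift along the world's x, y, z in units of 50 mm (1.0 is 50 mm), then the turn about the world's z in units of 6 degrees (1.0 is 6 degrees). A call has exactly 10 rows; each row is the pose to reach, as a shift and turn from the pose commanded when the call began; what a row does not reach only later rows make up. A row lasts 1/8 s, in which the tool goes at most 62.5 mm and 10.7 degrees, less where a joint would pass 70% of its speed; a pose out of reach is approached as far as the arm can. A call with a gripper value outside its range is refused whole. "claw" is the closure, from 0 (fully open) to 1 (shut), set as the call begins (left out, the last holds). The fingers move at their own pace and stop on an object; "force" is the grip in N (left out, the last holds). Time passes only in rows, so rows that repeat a pose let the fingers close, or fill a call up. It gives the time, the measured TCP pose, the force, the opening and the grip force at its end, in the units of the state.
- arm.get_state(): the state, without advancing time (a new reading comes with each control period).
- arm.grab_frame(name): name is "side" or "top" or "wrist"; returns a dict with "pixels" (420x560x3 uint8, red, green, blue), "fx", "fy", "cx", "cy" (pixels), "eye" and "orientation" of the camera in the world. Camera axes: x right, y down, z forward; pixel columns grow to the right and rows downward; lengths in m; the calibration is good to about 2 mm. A picture is of the moment at which its call begins. There is no depth.
- arm.job_done(): hands the job in; it is judged then, once.
Trained networks look in a picture, given as the dict that the camera call returned (one of the last four; its "shot" number tells which), for a name from the list of things; names that differ only in an ending like _2 or _b are one class to them, and where a whole thing is asked for, a point or a joint stands for the part that bears it (a point fixed in the world has none). Each returns a list of dicts, best first, with "conf" (0 to 1); they miss things now and then, are a little off and sometimes report something else, mostly with a low value. They report only what shows in the picture. A call takes as long as a camera call. They do not tell look-alikes from the thing itself.
- arm.regions_of(picture, query): "pixels" (420x560 bool, what is visible of it) and "uv" ([column, row] in pixels, amid what is visible of it).
- arm.mark_of(picture, query): "uv" ([column, row] in pixels: a listed point, or the origin of a listed thing).
The state is a dict: "t": time; "q": joint angles; "qd": joint speeds; "joint_efforts": joint torques, N m; "eef_pos": TCP position; "ee_rot": TCP orientation; "force": force on the tool from outside, world axes, zero at the start; "moment": the same for the moment, N m; "width": finger opening in m; "gripper_force": force on a finger pad.
Only numpy, scipy, OpenCV 4.12 (cv2) and the standard library are available. Lean on these libraries where they do the work, as an engineer would, in place of code of your own. Each camera call takes 0.05 s, during which the arm holds its last target. There are 200 camera calls.

## Working session

There is one attempt and no reset: what is moved stays moved. The work goes in short steps, Python scripts to look and compute and a tool call to move; the robot and the scene stay as the last step left them, time stands still between calls to the robot, and variables do not carry over. Pictures are saved under pics/ and viewed, at most 12 in all, crops included, and the job is handed in when it is done.

Besides the shell and the picture viewer there is one more tool, called after "Request:" as name(argument=value, ...) on one line, values as JSON. carry_out: Moves the arm, as the interface text tells. Its arguments: {"type":"object","properties":{"commands":{"type":"array","items":{"type":"array","items":{"type":"number"}}},"claw":{"type":"number"},"force":{"type":"number"}},"required":["commands"]}

```bash
mkdir -p pics; cat > h.py <<'E'
from station import arm
import numpy as np, cv2
from scipy.spatial.transform import Rotation as R
def rot(o):
    o=np.array(o,float)
    if o.shape==(3,3): return o
    return R.from_euler('xyz',o).as_matrix() if o.size==3 else R.from_quat(o).as_matrix()
def px2w(p,uv,z):
    d=rot(p['orientation'])@np.array([(uv[0]-p['cx'])/p['fx'],(uv[1]-p['cy'])/p['fy'],1])
    e=np.array(p['eye']); return e+d*(z-e[2])/d[2]
def save(p,n): cv2.imwrite('pics/'+n+'.png',p['pixels'][:,:,::-1])
E
python3 - <<'E'
from h import *
s=arm.get_state(); print(s)
for n in ('top','side'):
    p=arm.grab_frame(n); save(p,n+'0'); print(n,p['eye'],p['orientation'],p['fx'])
    for q,z in (('case',0),('well_floor',.004),('flange',.046),('thermometer',0),('vial_purple',0),('vial_teal',0),('vial_red',0)):
        for m in arm.mark_of(p,q)[:3]: print(q,np.round(m['uv'],1),round(m['conf'],2),np.round(px2w(p,m['uv'],z),4)[:2])
E
```

```text
{'t': 0.0, 'q': array([-9.04900711e-01,  3.59392258e-01,  1.10637980e-02, -3.58591360e-04,
       -1.22408139e+00, -2.88129592e-01]), 'qd': array([-0.00031115,  0.00096828,  0.0007058 ,  0.00083133,  0.00140572,
        0.00048597]), 'joint_efforts': array([ 1.71690886e-04, -5.82726896e+01,  2.93071944e+01,  6.99730530e+00,
        7.13380767e-03, -1.41948622e-04]), 'eef_pos': array([ 0.24879013, -0.62695829,  0.22561983]), 'ee_rot': array([ 3.13994985e+00, -1.35341663e-04, -2.76394864e+00]), 'force': array([0.00758886, 0.21999606, 0.36081602]), 'moment': array([ 0.02176855, -0.00165261, -0.0302782 ]), 'gripper_force': 0.0, 'width': 0.08755709967465176}
top [ 0.21442925 -0.18409572  1.38451136] [-2.93673804 -0.00512905 -1.61979865] 414.61591195817937
case [156.5 206.4] 0.73 [0.5545 0.2222]
well_floor [158.  208.9] 0.83 [0.5446 0.2158]
well_floor [157.4 208.5] 0.6 [0.5461 0.2178]
flange [210.7 210.1] 0.95 [0.5221 0.0299]
thermometer [257.8 202.6] 0.51 [ 0.5514 -0.1244]
thermometer [273.5 233.9] 0.42 [ 0.4401 -0.1733]
thermometer [400.6 195.1] 0.42 [ 0.5544 -0.6175]
vial_purple [305.  196.6] 0.49 [ 0.5648 -0.2875]
vial_teal [283.4 186.9] 0.41 [ 0.603  -0.2149]
vial_red [320.8 228.3] 0.59 [ 0.4516 -0.3344]
side [ 0.48777218 -1.10367477  0.83846068] [-2.2638086   0.01099136 -0.03051317] 456.84659951203673
case [289.  147.1] 0.8 [0.5553 0.2081]
well_floor [286.1 145.3] 0.65 [0.5457 0.2135]
flange [274.3 165.6] 0.91 [0.5021 0.0351]
thermometer [212.5 325.3] 0.64 [ 0.3535 -0.5005]
thermometer [255.  226.6] 0.59 [ 0.4436 -0.1853]
thermometer [305.9 377.5] 0.56 [ 0.5477 -0.6302]
vial_purple [303.1 251.6] 0.62 [ 0.5672 -0.2851]
vial_teal [314.2 231.5] 0.38 [ 0.6024 -0.2115]
vial_red [255.6 266.5] 0.49 [ 0.4463 -0.3314]
```

View pics/top0.png

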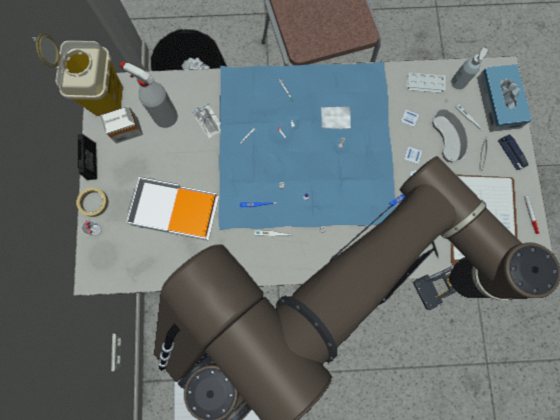

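View pics/side0.png

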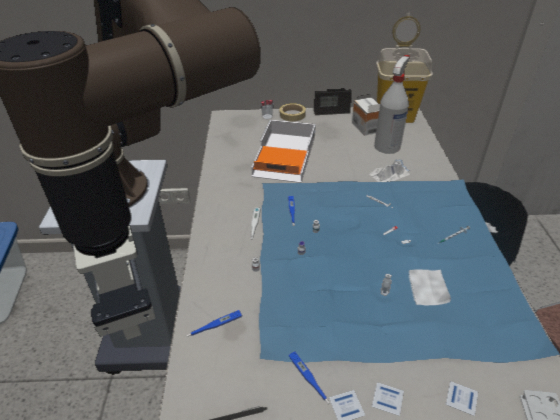

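The white thermometer is at top (272,233) / side (255,221). The purple vial is at top (305,196), teal at (282,185), red at (321,229). The case is at the left, with its divider drawn out towards the robot's right (-y). Next I'll measure the orientations.

```bash
cat > m.py <<'E'
from h import *
for n in ('top','side'):
    p=arm.grab_frame(n)
    for q,z in (('thermometer',.005),('divider',.03),('case',.03)):
        for r in arm.regions_of(p,q)[:4]:
            m=r['pixels'].astype(np.uint8)
            c=max(cv2.findContours(m,0,2)[0],key=len)[:,0]
            w=np.array([px2w(p,u,z)[:2] for u in c],np.float32)
            print(n,q,round(r['conf'],2),np.round(r['uv']),m.sum(),np.round(cv2.boxPoints(cv2.minAreaRect(w)),4).tolist())
    im=cv2.resize(p['pixels'][(100 if n=='side' else 165):(250 if n=='side' else 255),(200 if n=='side' else 110):(350 if n=='side' else 310)][:,:,::-1],None,fx=4,fy=4,interpolation=2)
    cv2.imwrite('pics/crop_%s.png'%n,im)
E
python3 m.py
```

```text
top thermometer 0.63 [267. 229.] 98 [[0.43470001220703125, -0.19169999659061432], [0.45170000195503235, -0.19249999523162842], [0.4555000066757202, -0.11509999632835388], [0.438400000333786, -0.11429999768733978]]
top thermometer 0.52 [398. 200.] 57 [[0.5170000195503235, -0.5823000073432922], [0.54339998960495, -0.6297000050544739], [0.5562999844551086, -0.6225000023841858], [0.5299999713897705, -0.5751000046730042]]
top divider 0.32 [194. 210.] 1716 [[0.4334000051021576, 0.045499999076128006], [0.5771999955177307, 0.009499999694526196], [0.6101999878883362, 0.14159999787807465], [0.46639999747276306, 0.17759999632835388]]
top case 0.73 [173. 206.] 4069 [[0.4239000082015991, 0.0414000004529953], [0.5931000113487244, 0.0010000000474974513], [0.659500002861023, 0.27950000762939453], [0.4903999865055084, 0.3197999894618988]]
side thermometer 0.91 [219. 318.] 306 [[0.3061999976634979, -0.5164999961853027], [0.3147999942302704, -0.5338000059127808], [0.41839998960494995, -0.48240000009536743], [0.4097999930381775, -0.4650999903678894]]
side thermometer 0.62 [304. 371.] 435 [[0.51130002737
[... 298 characters left out ...]
508, -0.18060000240802765], [0.5558000206947327, -0.06260000169277191]]
side thermometer 0.48 [256. 221.] 128 [[0.42879998683929443, -0.21870000660419464], [0.4447999894618988, -0.22059999406337738], [0.4575999975204468, -0.11389999836683273], [0.4415999948978424, -0.1120000034570694]]
side divider 0.89 [281. 160.] 1172 [[0.42879998683929443, 0.04349999874830246], [0.578000009059906, 0.006099999882280827], [0.6116999983787537, 0.1404000073671341], [0.46239998936653137, 0.1777999997138977]]
side case 0.89 [284. 150.] 3032 [[0.4099000096321106, 0.009800000116229057], [0.5813999772071838, -0.03200000151991844], [0.6650999784469604, 0.31130000948905945], [0.4934999942779541, 0.3531000018119812]]
```

View pics/crop_top.png

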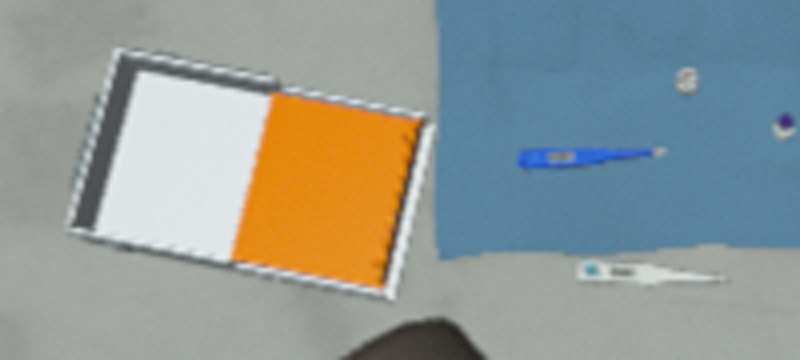

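View pics/crop_side.png

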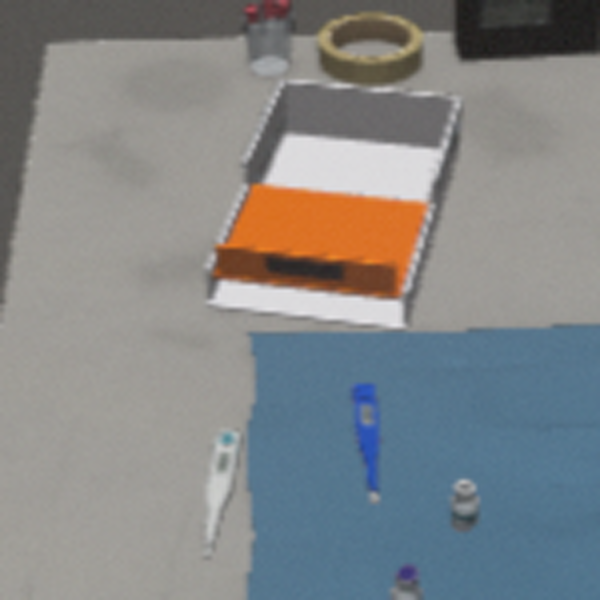

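The networks and pictures agree. Case yaw is about -14°, with the well centre near (0.547, 0.215). The divider travel is about 5 mm. The white thermometer is centred near (0.443,-0.175) and heads about 83°. The purple vial is at (0.566,-0.286). In the crops the white thermometer runs from (580,268) to (725,278), and the divider's leading edge is at x≈270..235.

I'll hover over the thermometer.

Request:
carry_out(commands=[[0.4,0.95,0,1.1],[0.8,1.9,0,2.2],[1.2,2.9,0,3.3],[1.6,3.9,-0.3,4.6],[2.0,4.9,-0.6,5.8],[2.4,5.9,-0.9,7.0],[2.9,7.0,-1.2,8.2],[3.4,8.2,-1.5,9.3],[3.9,9.4,-1.8,10.3],[3.9,9.4,-1.8,10.3]], claw=0.4, force=15)

```text
t: 2.45
eef_pos: [0.4449, -0.1545, 0.1361]
ee_rot: [3.141, 0.0, -1.679]
force: [-0.1, -0.1, 0.4]
width: 0.0524
gripper_force: 0.0
```

```bash
cat > w.py <<'E'
from h import *
import sys
s=arm.get_state(); print(s['t'],s['eef_pos'],s['ee_rot'],s['width'])
p=arm.grab_frame('wrist'); save(p,sys.argv[1])
for q,z in (('thermometer',.0),('vial_purple',0)):
    for m in arm.mark_of(p,q)[:2]: print(q,np.round(m['uv'],1),round(m['conf'],2),np.round(px2w(p,m['uv'],z),4)[:2])
for r in arm.regions_of(p,'thermometer')[:2]:
    m=r['pixels'].astype(np.uint8)
    c=max(cv2.findContours(m,0,2)[0],key=len)[:,0]
    w=np.array([px2w(p,u,.008)[:2] for u in c],np.float32)
    print(round(r['conf'],2),np.round(r['uv']),m.sum(),np.round(cv2.boxPoints(cv2.minAreaRect(w)),4).tolist())
E
python3 w.py w1
```

```text
2.45 [ 0.44489874 -0.15445483  0.13609479] [ 3.14127118e+00  7.24858434e-05 -1.67946475e+00] 0.05235579729941001
thermometer [191.1 237.5] 0.72 [ 0.5514 -0.1195]
thermometer [286.5 175.3] 0.58 [ 0.4446 -0.1744]
vial_purple [138.7  59.5] 0.55 [ 0.5632 -0.2919]
0.87 [188. 230.] 961 [[0.5385000109672546, -0.09369999915361404], [0.5403000116348267, -0.1859000027179718], [0.558899998664856, -0.18559999763965607], [0.5570999979972839, -0.0934000015258789]]
0.85 [285. 194.] 1539 [[0.42820000648498535, -0.23160000145435333], [0.4449000060558319, -0.23350000381469727], [0.4593000113964081, -0.11110000312328339], [0.4426000118255615, -0.10920000076293945]]
```

View pics/w1.png

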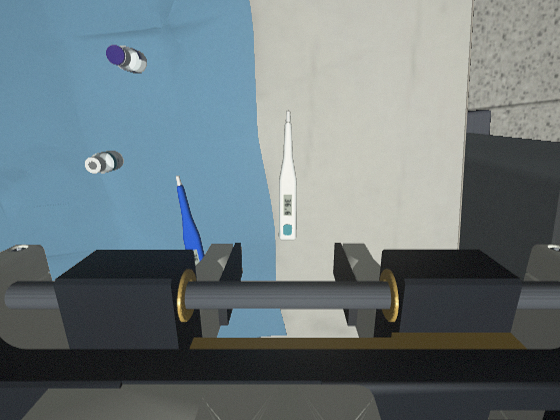

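The wrist view shows the white thermometer from (289,110) to (288,240), lined up between the fingers at heading about 83°. Its wide part covers rows 190–240. I'll descend and grasp there.

Request:
carry_out(commands=[[0.05,0.2,-0.5,0],[0.05,0.2,-1.0,0],[0.05,0.2,-1.5,0],[0.05,0.2,-2.0,0],[0.05,0.2,-2.3,0],[0.05,0.2,-2.5,0],[0.05,0.2,-2.6,0],[0.05,0.2,-2.66,0],[0.05,0.2,-2.66,0],[0.05,0.2,-2.66,0]])

```text
t: 3.9
eef_pos: [0.4468, -0.1473, 0.004]
ee_rot: [-3.141, 0.0, -1.685]
force: [-0.0, 0.4, 0.3]
width: 0.0528
gripper_force: 0.0
```

Request:
carry_out(commands=[[0,0,0,0],[0,0,0,0],[0,0,0,0],[0,0,0,0],[0,0,0,0],[0,0,0,0],[0,0,0,0],[0,0,0,0],[0,0,0.1,0],[0,0,0.2,0]], claw=1, force=15)

```text
t: 5.15
eef_pos: [0.4465, -0.1474, 0.0139]
ee_rot: [-3.142, -0.0, -1.685]
force: [-0.5, -0.6, -0.3]
width: 0.0169
gripper_force: 15.0
```

Request:
carry_out(commands=[[0,0,0.8,0],[0,0,1.6,0.5],[0.1,0.5,2.1,1.5],[0.2,1.2,2.1,3],[0.4,2.0,2.1,4.5],[0.6,2.9,2.1,6],[0.8,3.8,2.1,7.5],[1.0,4.7,2.1,9],[1.2,5.6,2.1,10.5],[1.4,6.5,2.1,12]])

```text
t: 6.4
eef_pos: [0.5166, 0.1792, 0.1191]
ee_rot: [-3.141, -0.0, -0.423]
force: [1.0, -0.7, 0.2]
width: 0.0167
gripper_force: 15.0
```

Request:
carry_out(commands=[[0.1,0.5,0,1],[0.17,0.96,0,1.78],[0.17,0.96,0,1.78],[0.17,0.96,0,1.78],[0.17,0.96,0,1.78],[0.17,0.96,0,1.78],[0.17,0.96,0,1.78],[0.17,0.96,0,1.78],[0.17,0.96,0,1.78],[0.17,0.96,0,1.78]])

```text
t: 7.65
eef_pos: [0.525, 0.2256, 0.1185]
ee_rot: [-3.142, 0.0, -0.242]
force: [-0.9, 0.0, -0.5]
width: 0.0167
gripper_force: 15.0
```

```bash
python3 w.py w2; python3 - <<'E'
from h import *
for n in('top','side','wrist'):
    p=arm.grab_frame(n)
    if n!='top': save(p,n+'2')
    for q,z in (('well_floor',.004),('case',0),('flange',.046)):
        for m in arm.mark_of(p,q)[:1]: print(n,q,np.round(m['uv'],1),round(m['conf'],2),np.round(px2w(p,m['uv'],z),4)[:2])
E
```

```text
7.65 [0.52497048 0.22561416 0.11854868] [-3.14158333e+00  1.14320806e-05 -2.42202132e-01] 0.016672309373308297
thermometer [290.6 214.7] 0.55 [0.5116 0.227 ]
0.85 [287. 220.] 4209 [[0.4440000057220459, 0.23160000145435333], [0.6144000291824341, 0.18690000474452972], [0.6218000054359436, 0.2152000069618225], [0.4514999985694885, 0.2599000036716461]]
top well_floor [158.4 210. ] 0.93 [0.5407 0.2144]
top case [156.3 205.4] 0.77 [0.5581 0.2229]
top flange [212.  211.8] 0.64 [0.5162 0.0257]
side well_floor [289.1 148.7] 0.69 [0.5548 0.1919]
side case [287.5 146.2] 0.86 [0.5505 0.214 ]
side flange [274.7 167.5] 0.69 [0.5031 0.0251]
wrist well_floor [286.9 167.6] 0.74 [0.5575 0.2193]
wrist case [286.2 164. ] 0.83 [0.5602 0.2193]
wrist flange [535.4 184.3] 0.92 [0.5053 0.0327]
```

View pics/w2.png

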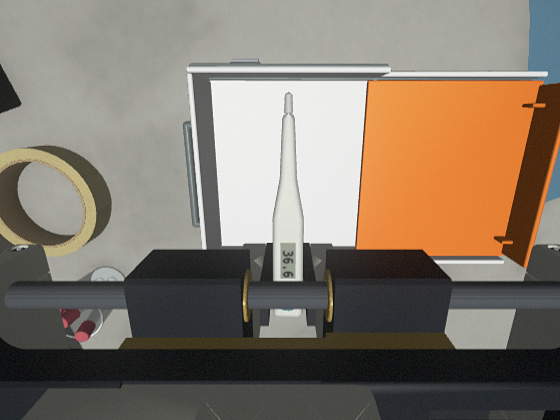

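The thermometer is held straight and points along the case's +x. The well's floor corner is at (211,81), the outer rim corner at (190,66), and the divider's leading edge runs from (367,82) to (357,247). I'll check the case centre from these.

```bash
python3 - <<'E'
from h import *
p=arm.grab_frame('wrist')
a=np.deg2rad(-14);ex=np.array([np.cos(a),np.sin(a)]);ey=np.array([-ex[1],ex[0]])
f=lambda u,z:px2w(p,u,z)[:2]
for n,u,z,c in(('floor',(211,81),.004,(75,65)),('rim',(190,66),.056,(79,69)),('lead',(367,82),.03,(73,-56))):
    w=f(u,z); print(n,w,'centre',w-(c[0]*ex+c[1]*ey)/1000)
d=f((367,82),.03)-f((357,247),.03); print('edge yaw',np.degrees(np.arctan2(d[1],d[0])))
d=f((385,66),.056)-f((190,66),.056); print('rim dir yaw',np.degrees(np.arctan2(d[1],d[0]))+90)
print('tip',f((288,93),.119),'head',f((288,316),.124))
E
```

```text
floor [0.6434678  0.26333114] centre [0.5549707  0.21840606]
rim [0.64800913 0.26337726] centre [0.55466316 0.21553868]
lead [0.61057251 0.1435748 ] centre [0.55328855 0.21557166]
edge yaw -13.239332781655895
rim dir yaw -13.905058720221902
tip [0.6121924  0.20484665] head [0.49125914 0.23470457]
```

The case centre is about (0.553,0.216) and the held thermometer's centre is (0.552,0.220), so I can lower it straight down.

Request:
carry_out(commands=[[0,0,-0.4,0],[0,0,-0.8,0],[0,0,-1.2,0],[0,0,-1.6,0],[0,0,-1.9,0],[0,0,-2.05,0],[0,0,-2.13,0],[0,0,-2.18,0],[0,0,-2.2,0],[0,0,-2.2,0]])

```text
t: 9.75
eef_pos: [0.5251, 0.2258, 0.0089]
ee_rot: [-3.141, -0.0, -0.242]
force: [-0.6, 0.1, 0.1]
width: 0.0168
gripper_force: 15.0
```

Request:
carry_out(commands=[[0,0,0,0],[0,0,0,0],[0,0,0,0],[0,0,0,0],[0,0,0,0],[0,0,0,0],[0,0,0.2,0],[0,0,0.6,0],[0,0,1.4,0],[0,0,2.2,0]], claw=0.6)

```text
t: 11.0
eef_pos: [0.5249, 0.2255, 0.1203]
ee_rot: [3.141, -0.0, -0.242]
force: [1.0, 0.6, 0.2]
width: 0.035
gripper_force: 0.0
```

```bash
python3 w.py w3;python3 - <<'E'
from h import *
p=arm.grab_frame('side'); save(p,'side3')
for r in arm.regions_of(p,'thermometer')[:4]:print(r['uv'],px2w(p,r['uv'],.01),r['conf'])
E
```

```text
11.0 [0.52487469 0.22547525 0.12029209] [ 3.14143309e+00 -4.67390942e-05 -2.42021722e-01] 0.03497485294311422
thermometer [288.3 173.2] 0.57 [0.5511 0.2194]
vial_purple [287.2 168.1] 0.71 [0.5559 0.2192]
0.75 [288. 188.] 1977 [[0.4871000051498413, 0.226500004529953], [0.6100000143051147, 0.1973000019788742], [0.614300012588501, 0.21549999713897705], [0.49140000343322754, 0.24469999969005585]]
[301.1, 369.2] [ 0.5388769  -0.61790789  0.01      ] 0.77
[215.5, 317.7] [ 0.36011876 -0.48809954  0.01      ] 0.7
```

View pics/w3.png

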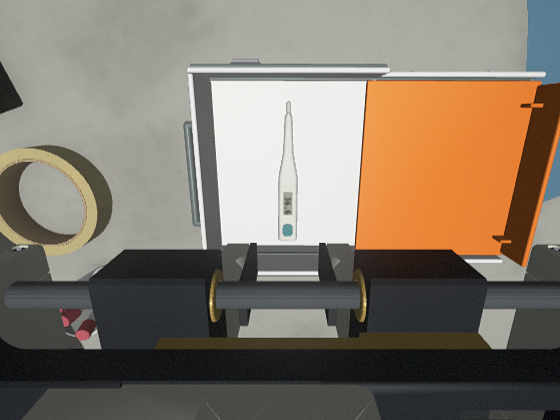

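The thermometer lies flat on the well floor, from (288,102) to (288,240), and is released. Next I go behind the flange with the gripper turned 90° and shut.

Request:
carry_out(commands=[[0,-0.4,0,-1.7],[-0.05,-0.9,0,-3.4],[-0.1,-1.5,0,-5.1],[-0.2,-2.1,0,-6.8],[-0.3,-2.7,0,-8.5],[-0.35,-3.3,0,-10.2],[-0.4,-3.9,0,-11.9],[-0.47,-4.36,0,-13.5],[-0.47,-4.36,0,-15],[-0.47,-4.36,0,-15]], claw=1)

```text
t: 12.55
eef_pos: [0.5009, 0.0071, 0.1177]
ee_rot: [3.14, -0.001, -1.813]
force: [0.2, -0.3, 0.5]
width: 0.0007
gripper_force: 0.0
```

Request:
carry_out(commands=[[0,0,0,0],[0,0,-0.4,0],[0,0,-0.8,0],[0,0,-1.2,0],[0,0,-1.5,0],[0,0,-1.6,0],[0,0,-1.6,0],[0,0,-1.6,0],[0.024,0.097,-1.6,0],[0.048,0.194,-1.6,0]])

```text
t: 13.8
eef_pos: [0.5042, 0.0177, 0.039]
ee_rot: [-3.141, 0.0, -1.813]
force: [-0.1, 0.2, 0.4]
width: 0.0004
gripper_force: 0.0
```

Request:
carry_out(commands=[[0.06,0.24,0,0],[0.12,0.48,0,0],[0.18,0.72,0,0],[0.24,0.97,0,0],[0.3,1.21,0,0],[0.36,1.45,0,0],[0.42,1.69,0,0],[0.48,1.94,0,0],[0.54,2.18,0,0],[0.575,2.32,0,0]])

```text
t: 15.05
eef_pos: [0.5328, 0.1342, 0.0385]
ee_rot: [-3.142, 0.0, -1.813]
force: [0.7, -2.2, 0.3]
width: 0.0003
gripper_force: 0.9
```

Request:
carry_out(commands=[[0.01,0.04,0,0],[0.02,0.08,0,0],[0.025,0.1,0,0],[0.025,0.1,0,0],[0.03,0.12,0,0],[0.03,0.12,0,0],[0.03,0.12,0,0],[0.03,0.12,0,0],[0.03,0.12,0,0],[0.03,0.12,0,0]])

```text
t: 16.3
eef_pos: [0.534, 0.1393, 0.0385]
ee_rot: [3.141, -0.0, -1.813]
force: [-0.4, -1.4, -0.4]
width: 0.0
gripper_force: 0.8
```

Request:
carry_out(commands=[[0.01,0.04,0,0],[0.02,0.08,0,0],[0.02,0.08,0,0],[0.03,0.12,0,0],[0.03,0.12,0,0],[0.03,0.12,0,0],[0.03,0.12,0,0],[0.03,0.12,0,0],[0.03,0.12,0,0],[0.03,0.12,0,0]])

```text
t: 17.55
eef_pos: [0.5341, 0.1406, 0.0385]
ee_rot: [3.139, -0.007, -1.814]
force: [2.7, -23.0, 6.5]
width: 0.0002
gripper_force: 10.7
```

At the end stop the push met 23 N, so the divider is home. I'll back off and hover over the vial.

Request:
carry_out(commands=[[-0.05,-0.2,0,0],[-0.1,-0.4,0,0],[-0.1,-0.4,0.6,0],[-0.1,-0.4,1.2,0],[-0.1,-0.7,1.7,0],[-0.05,-1.5,1.7,-0.3],[0,-2.5,1.7,-0.6],[0.1,-3.5,1.7,-0.9],[0.2,-4.5,1.7,-1.2],[0.3,-5.5,1.7,-1.5]])

```text
t: 18.8
eef_pos: [0.551, -0.1309, 0.1239]
ee_rot: [-3.141, 0.001, -1.97]
force: [1.3, 0.1, 0.1]
width: 0.0004
gripper_force: 0.0
```

Request:
carry_out(commands=[[0.1,-0.9,0,-0.3],[0.2,-1.8,0,-0.5],[0.3,-2.6,0,-0.7],[0.3,-2.6,0,-0.7],[0.3,-2.6,0,-0.7],[0.3,-2.6,0,-0.7],[0.3,-2.6,0,-0.7],[0.3,-2.6,0,-0.7],[0.3,-2.6,0,-0.7],[0.3,-2.6,0,-0.7]], claw=0.5)

```text
t: 20.05
eef_pos: [0.5656, -0.2596, 0.1236]
ee_rot: [-3.142, 0.0, -2.043]
force: [0.3, 1.2, -0.1]
width: 0.0443
gripper_force: 0.0
```

```bash
cat > v.py <<'E'
from h import *
s=arm.get_state(); print(s['t'],s['eef_pos'],s['ee_rot'],s['width'])
for n in('wrist','side','top'):
    p=arm.grab_frame(n); save(p,n+'4')
    for q,z in (('vial_purple',0),('vial_teal',0),('vial_red',0),('flange',.046)):
        for m in arm.mark_of(p,q)[:2]: print(n,q,np.round(m['uv'],1),round(m['conf'],2),np.round(px2w(p,m['uv'],z),4)[:2])
    for r in arm.regions_of(p,'vial_purple')[:1]:
        print(r['conf'],np.round(r['uv']),px2w(p,r['uv'],.02)[:2])
E
python3 v.py
```

```text
20.05 [ 0.56564308 -0.25957744  0.12359387] [-3.14154413e+00  4.91977629e-05 -2.04321748e+00] 0.044260336995800904
wrist vial_purple [275.4 167.7] 0.62 [ 0.5629 -0.2911]
wrist vial_teal [275.  258.7] 0.6 [ 0.6071 -0.2079]
wrist vial_red [371.9  58.1] 0.92 [ 0.4467 -0.3365]
0.66 [276. 172.] [ 0.56190946 -0.28973035]
side vial_purple [302.1 253.2] 0.51 [ 0.5643 -0.2907]
side vial_purple [256.9 266. ] 0.39 [ 0.4495 -0.3299]
side vial_teal [313.6 232.3] 0.49 [ 0.6005 -0.2146]
side vial_red [303.3 254. ] 0.68 [ 0.5671 -0.2936]
side vial_red [259.3 264.9] 0.62 [ 0.4555 -0.3264]
side flange [280.9 148.1] 0.91 [0.5255 0.1315]
0.57 [304. 247.] [ 0.5694487  -0.28971239]
top vial_teal [284.9 185.1] 0.44 [ 0.6092 -0.2204]
top vial_red [320.9 232.8] 0.36 [ 0.4362 -0.3337]
top flange [174.5 208.5] 0.72 [0.5333 0.1493]
```

View pics/wrist4.png

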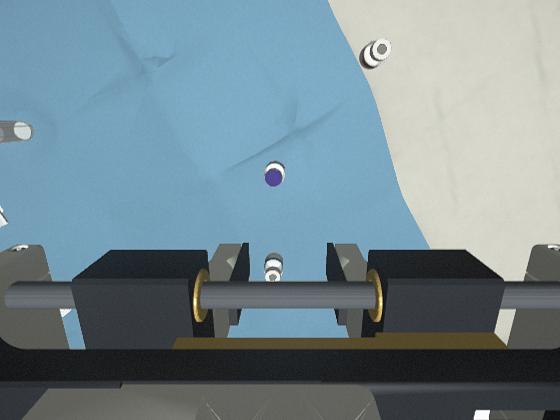

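View pics/side4.png

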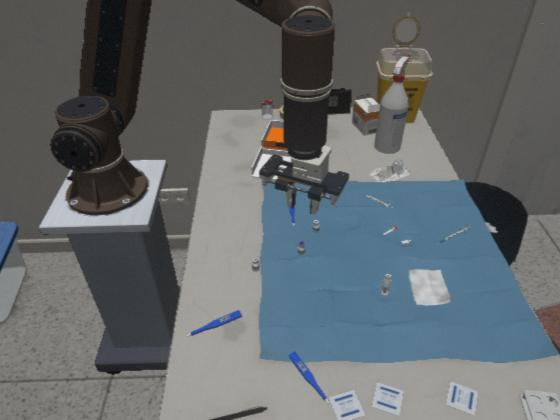

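The wrist view shows the purple cap at (275,176), the teal vial at (273,268) and the red vial at (376,52). The side view has the flange moved home. The vial base is at about (0.563,-0.290).

Request:
carry_out(commands=[[-0.02,-0.3,0,0],[-0.04,-0.6,0,0],[-0.04,-0.6,-0.4,0],[-0.04,-0.6,-0.8,0],[-0.04,-0.6,-1.2,0],[-0.04,-0.6,-1.6,0],[-0.04,-0.6,-1.9,0],[-0.04,-0.6,-2.15,0],[-0.04,-0.6,-2.3,0],[-0.04,-0.6,-2.3,0]])

```text
t: 22.2
eef_pos: [0.5634, -0.2897, 0.0082]
ee_rot: [3.141, -0.0, -2.043]
force: [0.6, -0.7, 0.2]
width: 0.0441
gripper_force: 0.0
```

Request:
carry_out(commands=[[0,0,0,0],[0,0,0,0],[0,0,0,0],[0,0,0,0],[0,0,0,0],[0,0,0,0],[0,0,0,0],[0,0,0,0],[0,0,0,0],[0,0,0.1,0]], claw=1, force=12)

```text
t: 23.45
eef_pos: [0.5631, -0.2896, 0.0131]
ee_rot: [3.141, -0.0, -2.043]
force: [-0.1, -1.3, 0.6]
width: 0.0179
gripper_force: 12.0
```

Request:
carry_out(commands=[[0,0,0.5,0],[0,0,1.0,0],[0,0,1.5,0],[0,0,2.0,0],[0,0.3,2.2,0],[0,1.0,2.2,0],[0,1.8,2.2,0],[-0.05,2.6,2.2,0],[-0.1,3.4,2.2,0],[-0.1,4.2,2.2,0]])

```text
t: 24.7
eef_pos: [0.5576, -0.0778, 0.1229]
ee_rot: [3.14, -0.0, -2.043]
force: [1.3, 0.9, -0.3]
width: 0.0178
gripper_force: 12.0
```

Request:
carry_out(commands=[[0,0.8,0,0],[0,1.6,0,0],[-0.05,2.4,0,0],[-0.05,3.2,0,0],[-0.1,4.0,0,0],[-0.1,4.8,0,0],[-0.1,5.4,0,0],[-0.1,5.8,0,0],[-0.1,5.9,0,0],[-0.1,5.9,0,0]])

```text
t: 25.95
eef_pos: [0.5533, 0.215, 0.1233]
ee_rot: [3.141, -0.001, -2.043]
force: [0.6, 0.3, -0.6]
width: 0.0183
gripper_force: 12.0
```

```bash
python3 v.py | grep -v red
```

```text
25.95 [0.55325881 0.21504597 0.12325125] [ 3.14119985e+00 -6.69705603e-04 -2.04320590e+00] 0.018300465059835635
wrist vial_purple [286.3 248.4] 0.67 [0.5789 0.2615]
wrist flange [268.5 138.8] 0.68 [0.5395 0.1552]
side vial_purple [291.4 119.5] 0.46 [0.5733 0.3958]
side vial_teal [316.9 231.4] 0.59 [ 0.6096 -0.2114]
side flange [281.3 143.5] 0.92 [0.5277 0.1588]
0.49 [289. 110.] [0.56609541 0.43185893]
top vial_purple [147.  199.7] 0.41 [0.5797 0.255 ]
top vial_teal [281.6 186.1] 0.56 [ 0.6061 -0.2089]
top flange [172.9 205.7] 0.7 [0.543  0.1546]
```

View pics/wrist4.png

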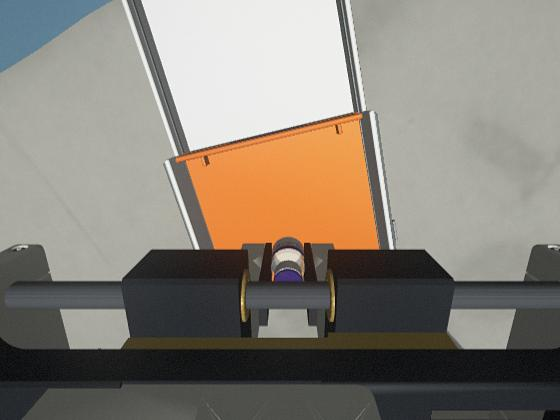

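The divider is home (flange edge from (178,160) to (362,115)) and the vial is held upright above it at (287,260). I'll lower gently.

Request:
carry_out(commands=[[0,0,-0.3,0],[0,0,-0.6,0],[0,0,-0.9,0],[0,0,-1.2,0],[0,0,-1.4,0],[0,0,-1.5,0],[0,0,-1.58,0],[0,0,-1.64,0],[0,0,-1.68,0],[0,0,-1.68,0]])

```text
t: 28.1
eef_pos: [0.5536, 0.2153, 0.0396]
ee_rot: [-3.142, 0.0, -2.043]
force: [-0.1, 0.4, -1.3]
width: 0.0184
gripper_force: 12.0
```

Request:
carry_out(commands=[[0,0,-0.01,0],[0,0,-0.02,0],[0,0,-0.02,0],[0,0,-0.02,0],[0,0,-0.02,0],[0,0,-0.02,0],[0,0,-0.02,0],[0,0,-0.02,0],[0,0,-0.02,0],[0,0,-0.02,0]])

```text
t: 29.35
eef_pos: [0.5538, 0.2154, 0.0389]
ee_rot: [-3.141, 0.0, -2.043]
force: [-1.5, 0.4, 5.3]
width: 0.0179
gripper_force: 12.0
```

Contact: 5 N upward force. Release and lift.

Request:
carry_out(commands=[[0,0,0,0],[0,0,0,0],[0,0,0,0],[0,0,0,0],[0,0,0,0],[0,0,0,0],[0,0,0,0],[0,0,0.2,0],[0,0,0.6,0],[0,0,1.2,0]], claw=0.5)

```text
t: 30.6
eef_pos: [0.5532, 0.215, 0.0992]
ee_rot: [3.141, -0.001, -2.043]
force: [0.4, -0.3, -0.5]
width: 0.0434
gripper_force: 0.0
```

Request:
carry_out(commands=[[0,0,0.6,0],[0,0,1.0,0],[0.2,0.5,1.0,0],[0.4,1.0,1.0,0],[0.4,1.0,1.0,0],[0.4,1.0,1.0,0],[0.4,1.0,1.0,0],[0.4,1.0,1.0,0],[0.4,1.0,1.0,0],[0.4,1.0,1.0,0]])

```text
t: 31.85
eef_pos: [0.5736, 0.2652, 0.1486]
ee_rot: [-3.142, 0.0, -2.043]
force: [-0.5, -0.3, 0.5]
width: 0.044
gripper_force: 0.0
```

```bash
python3 v.py
```

```text
31.85 [0.57360825 0.26520183 0.14862611] [-3.14154344e+00  5.09408266e-05 -2.04340789e+00] 0.04402559318975513
wrist vial_purple [280.7 142.2] 0.7 [0.5571 0.2169]
wrist vial_purple [286.1 142.6] 0.42 [0.5525 0.2197]
wrist vial_teal [281.5 141.8] 0.48 [0.5562 0.217 ]
wrist flange [262.   67.1] 0.75 [0.5406 0.1553]
0.57 [282. 144.] [0.55552877 0.2176609 ]
side vial_purple [285.1 138.1] 0.52 [0.5445 0.2664]
side vial_teal [315.8 230.2] 0.45 [ 0.6071 -0.2066]
side vial_red [257.6 265.4] 0.49 [ 0.4513 -0.328 ]
side flange [281.9 145.6] 0.7 [0.5292 0.1461]
0.41 [290. 135.] [0.56187038 0.25371848]
top vial_purple [156.  204.4] 0.41 [0.5617 0.224 ]
top vial_teal [282.6 187.3] 0.43 [ 0.6017 -0.2121]
top vial_red [319.2 233.9] 0.59 [ 0.4327 -0.3277]
top flange [159. 209.] 0.26 [0.534  0.2003]
0.57 [153. 204.] [0.55706907 0.22682241]
```

View pics/wrist4.png

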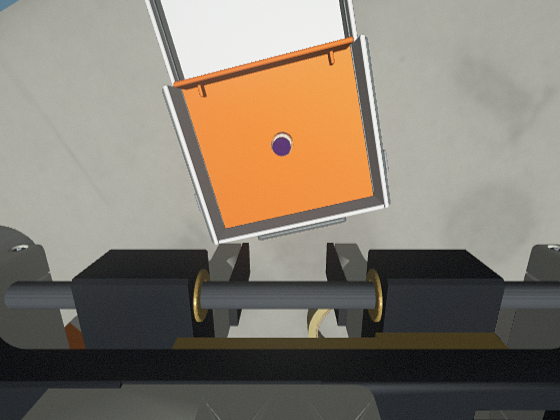

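The vial stands upright at (281,145), mid-divider, with the divider home and the gripper clear. Handing in.

```bash
python3 -c "
from station import arm
print(arm.job_done())"
```

```text
the job is handed in; nothing more can be done
None
```

I handed the job in with the thermometer flat in the well, the divider pushed home over it, and the purple-capped vial standing upright on the divider; the other two vials were left where they stood, and no verdict came back.

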